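Zero the vacuum gauge and hold a casting flask down in its sprung cradle

TASK

Get the vacuum casting table ready for a seal check: first turn the brass bezel of its gauge until the red zero mark lies under the needle, then stand the small steel casting flask upright in the sprung ring cradle and press it straight down against the springs until the cradle has gone all the way down. Finish while still holding the flask pressed fully down in the cradle (the program ends with the hand on it; do not let it spring back). Leave the large flask, the flux jar and the melting dish where they are.

Things in the scene. Friction and masses are not known exactly. Their poses are not given: they have to be found in the camera images.
- caster: The vacuum casting table: low blue box with aluminium deck, 170 x 260 mm (its x, y), deck 65 mm above the bench, fixed. Origin under its centre, z up; its -x side (red switch) roughly faces the robot. The gauge stands on the deck 75 mm to its +y, the cradle 62 mm to its -y. Three steel guide pins stand 50 mm from the cradle's centre and reach 42 mm above the deck.
- gauge_top (a point): Centre of the top of the gauge's bezel, on its axis, 108 mm above the bench; the gauge lies face up. The bezel is a knurled brass ring with glass and dial, 55 mm in diameter, 16 mm high below this point (the case below it: 50 mm). Free all round; grip it from above across its diameter. This point's x axis turns with the bezel and points to the red zero mark.
- bezel (a joint): Angle of bezel and dial, rad, growing anticlockwise seen from above; 0 when the red zero mark lies under the black needle at rest, which points to the caster's +x (away from the robot). Starts 0.4 to 1.3 anticlockwise; stays where left (0.06 N m friction). As the cradle goes down the needle swings anticlockwise (vacuum), up to 3.9 rad, which leaves this value unchanged.
- flask: The small casting flask to be used: an upright steel cylinder 50 mm in diameter and 75 mm tall, filled with hard white plaster that has a funnel in its top face; 0.3 to 0.55 kg, stands loose on the bench. Origin at the centre of its underside, z up.
- seat (a point): Centre of the orange gasket on the floor of the sprung ring cradle, where the flask's underside comes to rest; z up. Moves with the cradle: 99 mm above the bench with it up, 87 mm with it all the way down. The recess is 54 mm across; its mouth flares over the top 8 mm to about 64 mm; the rim is 18 mm above this point, 76 mm across outside.
- cradle (a joint): How far the sprung cradle is pressed down, m: 0 up, 0.012 all the way down, at a hard stop. Springs of 1 N/mm in all: it starts to move at about 5 N of load and reaches the stop at about 17 N (of which the flask's own weight is 3 to 5 N, which alone sinks it 1 mm at most). It springs up again when let go.
- big_flask: Bystander: the large casting flask, a steel cylinder 63 mm in diameter and 100 mm tall, loose on the bench. Origin at the centre of its underside.
- flux_jar: Bystander: an amber glass jar with a black cap, 56 mm in diameter and 70 mm tall, loose on the bench. Origin at the centre of its underside.
- melting_dish: Bystander: a small white ceramic bowl, 68 mm across and 28 mm tall, loose on the bench. Origin at the centre of its underside.
Things that resemble listed ones, but are neither listed nor needed, are in the scene too. What is shaped like the flask but blue is not meant.

How it is judged:
By the outcome, as a careful person would: the job done as asked, in the order asked, and still so for the second after the job is handed in, while the arm keeps its last pose, push and grip.
It also fails if it takes over 64 s, if anything falls off the work surface, if the arm or the gripper's body presses on something with over 40 N, if the wrist force passes 120 N, or if a joint passes its speed limit or range.

ROBOT

A 7-joint arm with a two-finger parallel gripper is mounted at the origin on the work surface. World frame = base frame: x ahead of the robot, y to its left, z up, the work surface at z = 0. Lengths are in m, angles in rad, forces in N, time in s.
With the tool pointing down it reaches from about 0.35 to 0.9 m from the base axis. Payload 19.9 kg.
Tool frame: the origin (TCP) lies at the very end of the fingers, on their centre line; the grasp point (between the pads) lies 19 mm behind it (r.grip_depth is the distance from the TCP to the grasp point, in m); z points along the fingers, y is the line along which they close (so a half turn about z gives the same grasp; the last joint's range is limited). The gripper opens to 94 mm and grips with 3 to 60 N. Pads are 16 mm wide; open, the fingers measure 119 mm over their backs; the gripper's body (75 mm by 177 mm) begins 78 mm behind the grasp point.
Start: joints at [-1.183, 0.417, -0.01, 1.614, 0.005, 1.111, -0.053], TCP at [0.26, 0.568, 0.205] pointing down, gripper open.
Joint ranges: [-2.81, 2.81], [-0.39, 2.02], [-1.27, 1.25], [0.06, 2.57], [-1.19, 4.33], [0.19, 2], [-2.82, 2.82]. Speed limits (rad/s): [1.89, 1.89, 2.39, 2.39, 3.01, 3.01, 3.01].

INTERFACE

Orientations are given as a unit quaternion [w, x, y, z].
In Python, from cell import r gives the robot as it stands.
- The arm moves only by the tool play_rows, never from a script. Its argument "targets" is a list that holds one entry, the list of rows, each a list of 5 numbers: the opening, from 0 (shut) to 1 (fully open), then the shift along the world's x, y, z each as a share of 0.15 m, from -1 to 1, then the turn about the world's z as a share of 90 degrees, from -1 to 1. A call has exactly 10 rows; each row is the pose to reach, as a shift and turn from the pose commanded when the call began; what a row does not reach only later rows make up. A row lasts 1/12 s, in which the tool goes at most 41.7 mm and 7.16 degrees, less where a joint would pass 70% of its speed; a pose out of reach is approached as far as the arm can. A call with a number of a shift or a turn outside -1 to 1 is refused whole. A call with a gripper value outside its range is refused whole. The fingers move at their own pace and stop on an object; "force" is the grip in N (left out, the last holds). Time passes only in rows, so rows that repeat a pose let the fingers close, or fill a call up. It gives the time, the measured TCP pose, the force, the opening and the grip force at its end, in the units of the state.
- r.get_obs(): the state, without advancing time (a new reading comes with each control period).
- r.grab_frame(name): name is "scene" or "top" or "wrist"; returns (picture, depth): 384x512x3 uint8, red, green, blue; 384x512 float32, m along the optical axis (not along the pixel's ray), 0 where there is no reading.
- r.camera_model(name): a dict with "camera_matrix" (3x3 intrinsics, pixels), "dist" ([k1, k2, p1, p2, k3] as OpenCV has them; the pictures are not rectified), "pose" (4x4, takes a point from camera to world coordinates); the wrist camera has in their place "T_tool_cam" (4x4, takes a point from camera to tool coordinates, whose origin is the TCP and whose axes are the flange's). Camera axes: x right, y down, z forward; pixel columns grow to the right and rows downward; lengths in m; the calibration is good to about 2 mm. A picture is of the moment at which its call begins: read the wrist's pose just before it. camera_model takes no time and is no camera call.
- r.sign_off(): hands the job in; it is judged then, once.
The state is a dict: "clock": time; "joints": joint angles; "joint_vel": joint speeds; "joint_efforts": joint torques, N m; "tool_pos": TCP position; "tool_rot": TCP orientation; "ft_force": force on the tool from outside, world axes, zero at the start; "moment": the same for the moment, N m; "finger_gap": finger opening in m; "finger_force": force on a finger pad.
Only numpy, scipy, OpenCV 4.12 (cv2) and the standard library are available. Lean on these libraries where they do the work, as an engineer would, in place of code of your own. Each camera call takes 0.05 s, during which the arm holds its last target. There are 200 camera calls.

## Working session

There is one attempt and no reset: what is moved stays moved. The work goes in short steps, Python scripts to look and compute and a tool call to move; the robot and the scene stay as the last step left them, time stands still between calls to the robot, and variables do not carry over. Pictures are saved under pics/ and viewed, at most 13 in all, crops included, and the job is handed in when it is done.

Besides the shell and the picture viewer there is one more tool, called by a JSON object that holds its "op" and its "data", one argument or row to a line. play_rows: Moves the arm, as the interface text tells. Shift numbers are shares of 0.15 m and turn numbers shares of 90 degrees, none past 1 either way. Its arguments: {"type":"object","properties":{"targets":{"type":"array","items":{"type":"array","items":{"type":"array","items":{"type":"number","minimum":-1,"maximum":1}}}},"force":{"type":"number"}},"required":["targets"]}

```bash
mkdir -p pics; cat > h.py <<'E'
import numpy as np, cv2, pickle
from scipy.spatial.transform import Rotation as R
from cell import r
def grab(n):
    o=r.get_obs(); img,d=r.grab_frame(n); m=r.camera_model(n)
    if n=="wrist":
        q=np.array(o["tool_rot"]); T=np.eye(4); T[:3,:3]=R.from_quat(q[[1,2,3,0]]).as_matrix(); T[:3,3]=o["tool_pos"]
        P=T@np.array(m["T_tool_cam"])
    else: P=np.array(m["pose"])
    return img,d,np.array(m["camera_matrix"]),np.array(m["dist"],float),P
def ray(c,uv,z):
    img,d,K,D,P=c
    n=cv2.undistortPoints(np.array(uv,float).reshape(-1,1,2),K,D).reshape(-1,2)
    v=np.c_[n,np.ones(len(n))]@P[:3,:3].T; o=P[:3,3]
    return o+v*((z-o[2])/v[:,2])[:,None]
def cloud(c):
    img,d,K,D,P=c; h,w=d.shape
    uv=np.stack(np.meshgrid(np.arange(w),np.arange(h)),-1).reshape(-1,1,2).astype(float)
    n=cv2.undistortPoints(uv,K,D).reshape(-1,2); z=d.reshape(-1,1)
    X=np.c_[n*z,z]@P[:3,:3].T+P[:3,3]; X[z[:,0]==0]=np.nan
    return X.reshape(h,w,3)
def save(img,f): cv2.imwrite("pics/"+f,cv2.cvtColor(img,cv2.COLOR_RGB2BGR))
E
python3 - <<'E'
from h import *
a=grab("top"); b=grab("scene")
pickle.dump((a,b),open("c.pkl","wb"))
save(a[0],"top.png"); save(b[0],"scene.png")
print(r.get_obs()); print(a[4],b[4])
E
```

```text
{'clock': 0.1, 'joints': array([-1.18251299,  0.41791872, -0.01034223,  1.61410512,  0.00473713,
        1.11071385, -0.05301246]), 'joint_vel': array([-0.00072732, -0.00037968,  0.00147704, -0.00300353, -0.00035246,
        0.00152196,  0.00022995]), 'joint_efforts': array([ 6.11442101e-04, -8.52585626e+01,  6.39498197e-01, -4.26699007e+01,
       -4.88920603e-02,  1.64796930e-02,  6.07732522e-05]), 'tool_pos': array([0.26027714, 0.5678488 , 0.20488864]), 'tool_rot': array([-6.82259536e-05,  2.13218173e-01,  9.77004450e-01, -5.56690465e-04]), 'ft_force': array([-0.58254079, -0.90797745,  0.25119368]), 'moment': array([ 0.00283604,  0.00302   , -0.03181045]), 'finger_force': 0.0, 'finger_gap': 0.09368175508931953}
[[ 0.00733398 -0.99581293  0.09111985  0.40336083]
 [-0.99954683 -0.00463997  0.02974237 -0.07783242]
 [-0.02919504 -0.09129668 -0.99539568  1.1405595 ]
 [ 0.          0.          0.          1.        ]] [[ 0.58791538  0.43926939 -0.67926277  1.05804827]
 [ 0.80890287 -0.31340822  0.4974449  -0.47619823]
 [ 0.00562578 -0.84191311 -0.53958378  0.54565945]
 [ 0.          0.          0.          1.        ]]
```

View pics/top.png

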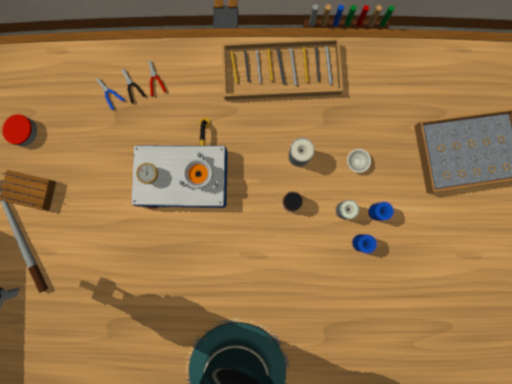

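View pics/scene.png

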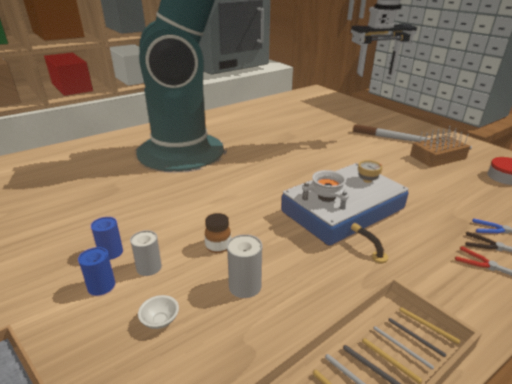

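The top view shows the possible targets:
- Grey/white small cylinder at (348,210).
- Blue look-alikes at (381,211) and (365,243).
- Big flask at (301,152), which is larger.
- Flux jar at (292,202).
- Dish at (359,161).

I choose (348,210), the small steel one. The gauge is at (147,173) and the cradle at (199,174).

```bash
python3 - <<'E'
from h import *
a,b=pickle.load(open("c.pkl","rb"))
save(cv2.resize(np.hstack([a[0][185:255,325:400],a[0][140:210,125:235]]),None,fx=4,fy=4,interpolation=cv2.INTER_CUBIC),"crop.png")
X=cloud(a)
def blob(uv,z0,z1,rad,ref):
    m=((X[...,2]>z0)&(X[...,2]<z1)).astype(np.uint8)
    vv,uu=np.mgrid[:384,:512]; m[np.hypot(uu-uv[0],vv-uv[1])>rad]=0
    c=max(cv2.findContours(m,cv2.RETR_EXTERNAL,cv2.CHAIN_APPROX_NONE)[0],key=len)
    (u,v),rr=cv2.minEnclosingCircle(c); return ray(a,[(u,v)],ref)[0].round(4),round(rr,1),m.sum(),np.nanmedian(X[m>0],axis=0).round(4)
print("flask",blob((348,210),.065,.085,16,.075))
print("gauge",blob((147,173),.098,.115,20,.108))
print("cradle",blob((199,174),.1,.13,22,.117))
print("big",blob((301,152),.09,.11,20,.1))
print("jar",blob((292,202),.06,.08,16,.07))
print("dish",blob((359,161),.018,.04,18,.028))
print("blue1",blob((381,211),.065,.085,16,.075))
print("blue2",blob((365,243),.065,.085,16,.075))
# deck rect
m=((X[...,2]>.055)&(X[...,2]<.075)).astype(np.uint8); m[:130]=0;m[220:]=0;m[:,:120]=0;m[:,240:]=0
c=max(cv2.findContours(m,0,2)[0],key=cv2.contourArea); p=cv2.boxPoints(cv2.minAreaRect(c)); print(p, ray(a,p,.065))
# scene cross-check: flask
Y=cloud(b)
for n,uv in [("flask",(146,250)),("gauge",(370,168))]:
    t=Y[uv[1]-25:uv[1]+30,uv[0]-18:uv[0]+18].reshape(-1,3)
    z=.075 if n=="flask" else .108
    t=t[abs(t[:,2]-z)<.006]; print(n,t.mean(0),t.min(0),t.max(0))
E
```

```text
flask (array([ 0.4492, -0.2966,  0.075 ]), 9.5, np.uint64(259), array([ 0.4488, -0.298 ,  0.0722]))
gauge (array([0.5393, 0.2374, 0.108 ]), 10.6, np.uint64(330), array([0.5389, 0.2378, 0.1067]))
cradle (array([0.5367, 0.0988, 0.117 ]), 21.4, np.uint64(568), array([0.5397, 0.1029, 0.1089]))
big (array([ 0.6041, -0.1705,  0.1   ]), 12.2, np.uint64(422), array([ 0.6047, -0.171 ,  0.0972]))
jar (array([ 0.4717, -0.1489,  0.07  ]), 9.3, np.uint64(275), array([ 0.472 , -0.149 ,  0.0702]))
dish (array([ 0.5864, -0.3353,  0.028 ]), 11.9, np.uint64(212), array([ 0.5913, -0.341 ,  0.0259]))
blue1 (array([ 0.4456, -0.3892,  0.075 ]), 9.6, np.uint64(253), array([ 0.4462, -0.3902,  0.0721]))
blue2 (array([ 0.3577, -0.343 ,  0.075 ]), 10.0, np.uint64(283), array([ 0.3563, -0.3444,  0.0724]))
[[132. 145.]
 [225. 145.]
 [225. 206.]
 [132. 206.]] [[0.62233138 0.29451822 0.065     ]
 [0.62172693 0.03548628 0.065     ]
 [0.45521106 0.03307487 0.065     ]
 [0.45333795 0.28816698 0.065     ]]
flask [ 0.45203647 -0.29766379  0.07247251] [ 0.42750176 -0.32295311  0.06903649] [ 0.47831288 -0.27289127  0.07699915]
gauge [0.54534711 0.2364842  0.10560523] [0.51657572 0.20896525 0.10204272] [0.57298376 0.26789201 0.10904367]
```

View pics/crop.png

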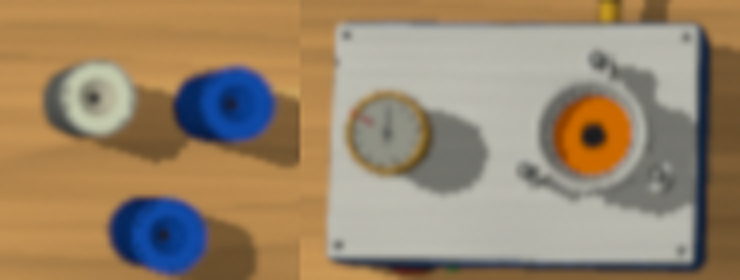

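The crop confirms the choice: steel/white flask, not the blue ones. The red mark is upper-left of the needle, about 1 rad anticlockwise. I'm moving toward the gauge for a close look.

{"op": "play_rows", "data": {
  "targets": [
    [[1,0.2,-0.2,0.05,0.05],[1,0.4,-0.4,0.1,0.1],[1,0.6,-0.6,0.1,0.2],[1,0.8,-0.8,0.1,0.25],[1,1,-1,0.1,0.3],[1,1,-1,0.1,0.35],[1,1,-1,0.1,0.4],[1,1,-1,0.1,0.5],[1,1,-1,0.1,0.5],[1,1,-1,0.1,0.5]]
  ]
}}

```text
clock: 0.93
tool_pos: [0.4104, 0.4178, 0.2201]
tool_rot: [-0.0, -0.178, 0.984, -0.0]
ft_force: [-0.6, 0.9, 0.0]
finger_gap: 0.0937
finger_force: 0.0
```

{"op": "play_rows", "data": {
  "targets": [
    [[1,0.2,-0.2,0,0],[1,0.4,-0.4,0,0],[1,0.6,-0.6,0,0],[1,0.8,-0.8,0,0],[1,0.8,-1,0,0],[1,0.8,-1,0,0],[1,0.8,-1,0,0],[1,0.8,-1,0,0],[1,0.8,-1,0,0],[1,0.8,-1,0,0]]
  ]
}}

```text
clock: 1.77
tool_pos: [0.5298, 0.2694, 0.2204]
tool_rot: [-0.0, -0.178, 0.984, 0.0]
ft_force: [-0.8, 0.1, -0.2]
finger_gap: 0.094
finger_force: 0.0
```

```bash
python3 - <<'E'
from h import *
c=grab("wrist"); pickle.dump(c,open("w1.pkl","wb")); save(c[0],"w1.png")
print(r.get_obs()["tool_pos"],r.get_obs()["clock"],r.get_obs()["joints"]); print(np.array(r.camera_model("wrist")["T_tool_cam"]).round(3))
E
```

```text
[0.52994397 0.26923625 0.22035132] 1.8167 [-0.53425347  0.34908442  0.01589234  1.6772964  -0.00619327  1.11531433
  1.41120883]
[[ 0.    -0.962 -0.272  0.079]
 [ 1.     0.    -0.    -0.   ]
 [ 0.001 -0.272  0.962 -0.178]
 [ 0.     0.     0.     1.   ]]
```

View pics/w1.png

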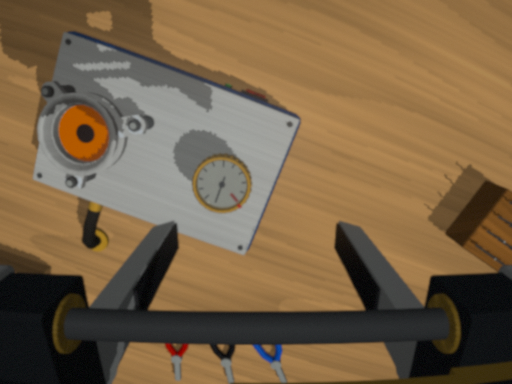

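The wrist view shows the gauge at (222,183) with the red mark lower right of the needle, and the cradle gasket at (83,132).

```bash
cat >> h.py <<'E'
def gauge(c,uv,rad=42):
    img=c[0]; hsv=cv2.cvtColor(img,cv2.COLOR_RGB2HSV); vv,uu=np.mgrid[:384,:512]; near=np.hypot(uu-uv[0],vv-uv[1])<rad
    br=(((hsv[...,0]>12)&(hsv[...,0]<32)&(hsv[...,1]>90)&(hsv[...,2]>70)&near)*255).astype(np.uint8)
    ct=max(cv2.findContours(br,0,cv2.CHAIN_APPROX_NONE)[0],key=cv2.contourArea)
    e=cv2.fitEllipse(cv2.convexHull(ct)); cw=ray(c,[e[0]],.108)[0]
    pts=lambda m:ray(c,np.c_[uu[m],vv[m]],.106)
    inner=np.hypot(uu-e[0][0],vv-e[0][1])<min(e[1])*.5
    red=pts(((hsv[...,0]<8)|(hsv[...,0]>172))&(hsv[...,1]>110)&inner)
    v=red.mean(0)-cw
    print("ell",e,"centre",cw.round(4),"nred",len(red),"red ang",np.degrees(np.arctan2(v[1],v[0])).round(1),"r",np.hypot(*v[:2]).round(4))
    return cw
def gasket(c,z):
    hsv=cv2.cvtColor(c[0],cv2.COLOR_RGB2HSV)
    m=((hsv[...,0]>5)&(hsv[...,0]<16)&(hsv[...,1]>200)&(hsv[...,2]>140)).astype(np.uint8)
    ct=max(cv2.findContours(m,0,cv2.CHAIN_APPROX_NONE)[0],key=cv2.contourArea)
    e=cv2.fitEllipse(cv2.convexHull(ct)); w=ray(c,[e[0]],z)[0]; print("gasket",e,w.round(4)); return w
E
python3 - <<'E'
from h import *
c=pickle.load(open("w1.pkl","rb")); a,b=pickle.load(open("c.pkl","rb"))
for q,uv,rd in ((c,(222,183),40),(a,(147,173),14)):
    g=gauge(q,uv,rd); s=gasket(q,.099); d=g-s; print("yaw",np.degrees(np.arctan2(-d[0],d[1])),np.hypot(d[0],d[1]))
# deck edges in wrist view
n=[(68,34),(297,118),(243,252),(36,178)]
print(ray(c,n,.065))
save(cv2.resize(c[0][145:220,185:260],None,fx=7,fy=7,interpolation=cv2.INTER_CUBIC),"g1.png")
E
```

```text
ell ((221.5169677734375, 183.2390594482422), (57.800315856933594, 58.649993896484375), 116.2303695678711) centre [0.5386 0.2384 0.108 ] nred 5 red ang 55.0 r 0.0267
gasket ((82.48352813720703, 132.2388458251953), (46.46172332763672, 52.20772171020508), 157.0120086669922) [0.5402 0.0994 0.099 ]
yaw 0.6390452329323405 0.13899531753430933Traceback (most recent call last):
  File "<stdin>", line 4, in <module>
  File "h.py", line 30, in gauge
    red=pts(((hsv[...,0]<8)|(hsv[...,0]>172))&(hsv[...,1]>110)&inner)
  File "h.py", line 28, in <lambda>
    pts=lambda m:ray(c,np.c_[uu[m],vv[m]],.106)
                 ~~~^^^^^^^^^^^^^^^^^^^^^^^^^^^
  File "h.py", line 13, in ray
    n=cv2.undistortPoints(np.array(uv,float).reshape(-1,1,2),K,D).reshape(-1,2)
      ~~~~~~~~~~~~~~~~~~~^^^^^^^^^^^^^^^^^^^^^^^^^^^^^^^^^^^^^^^^
cv2.error: OpenCV(4.12.0) /io/opencv/modules/calib3d/src/undistort.dispatch.cpp:347: error: (-215:Assertion failed) CV_IS_MAT(_src) && CV_IS_MAT(_dst) && (_src->rows == 1 || _src->cols == 1) && (_dst->rows == 1 || _dst->cols == 1) && _src->cols + _src->rows - 1 == _dst->rows + _dst->cols - 1 && (CV_MAT_TYPE(_src->type) == CV_32FC2 || CV_MAT_TYPE(_src->type) == CV_64FC2) && (CV_MAT_TYPE(_dst->type) == CV_32FC2 || CV_MAT_TYPE(_dst->type) == CV_64FC2) in function 'cvUndistortPointsInternal'
```

```bash
cat >> h.py <<'E'
def marks(c,cw):
    """angles of red mark and black needle (deg, world) from centre cw"""
    img=c[0].astype(float); vv,uu=np.mgrid[:384,:512]; P=ray(c,np.c_[uu.ravel(),vv.ravel()],.106).reshape(384,512,3)
    d=P[...,:2]-cw[:2]; rr=np.hypot(d[...,0],d[...,1]); an=np.arctan2(d[...,1],d[...,0])
    rd=img[...,0]-np.maximum(img[...,1],img[...,2]); gr=img.mean(-1)
    w=np.where((rr<.022)&(rr>.008),np.clip(rd-25,0,None),0); w[(img[...,1]-img[...,2])>40]=0
    A=lambda w:np.degrees(np.angle((w*np.exp(1j*an)).sum()))
    dk=np.where((rr>.004)&(rr<.0135),np.clip(90-gr,0,None),0)
    print("red",A(w).round(1),(w>0).sum(),"needle",A(dk).round(1),(dk>0).sum())
E
python3 - <<'E'
from h import *
c=pickle.load(open("w1.pkl","rb"))
marks(c,np.array([.5386,.2384])); marks(c,np.array([.5376,.2384]))
print(ray(c,[(68,34),(297,118),(243,252),(36,178)],.065))
save(cv2.resize(c[0][145:220,185:260],None,fx=7,fy=7,interpolation=cv2.INTER_CUBIC),"g1.png")
E
```

```text
red 58.0 23 needle 3.4 2
red 55.2 22 needle 6.0 6
[[0.45999885 0.04464755 0.065     ]
 [0.46023792 0.28692888 0.065     ]
 [0.61825274 0.28632746 0.065     ]
 [0.6171927  0.04247238 0.065     ]]
```

View pics/g1.png

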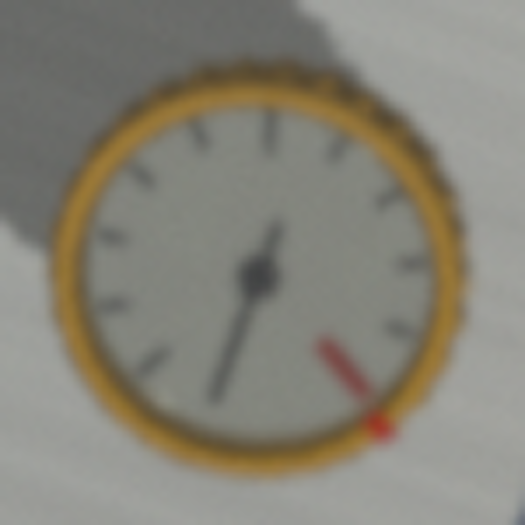

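The needle points to world +x (about 0–3°) and the red mark is about 57–59° anticlockwise, so the bezel needs about −58°. I'm lowering over the bezel and gripping it.

{"op": "play_rows", "data": {
  "targets": [
    [[1,0.058,-0.205,0,0],[1,0.058,-0.205,0,0],[1,0.058,-0.205,-0.2,0],[1,0.058,-0.205,-0.4,0],[1,0.058,-0.205,-0.55,0],[1,0.058,-0.205,-0.7,0],[1,0.058,-0.205,-0.8,0],[1,0.058,-0.205,-0.89,0],[1,0.058,-0.205,-0.89,0],[1,0.058,-0.205,-0.89,0]]
  ]
}}

```text
clock: 2.65
tool_pos: [0.5388, 0.2377, 0.0868]
tool_rot: [-0.0, -0.177, 0.984, -0.0]
ft_force: [-0.1, 0.0, 0.4]
finger_gap: 0.0941
finger_force: 0.0
```

{"op": "play_rows", "data": {
  "targets": [
    [[0.5,0,0,0,0],[0.5,0,0,0,0],[0.5,0,0,0,0],[0.5,0,0,0,0],[0.5,0,0,0,0],[0.5,0,0,0,0],[0.5,0,0,0,0],[0.5,0,0,0,0],[0.5,0,0,0,0],[0.5,0,0,0,0]]
  ],
  "force": 15
}}

```text
clock: 3.48
tool_pos: [0.539, 0.238, 0.0871]
tool_rot: [0.0, -0.177, 0.984, 0.0]
ft_force: [-2.5, 3.5, 4.1]
finger_gap: 0.0547
finger_force: 15.0
```

{"op": "play_rows", "data": {
  "targets": [
    [[0.5,0,0,0,-0.07],[0.5,0,0,0,-0.14],[0.5,0,0,0,-0.21],[0.5,0,0,0,-0.28],[0.5,0,0,0,-0.35],[0.5,0,0,0,-0.42],[0.5,0,0,0,-0.49],[0.5,0,0,0,-0.56],[0.5,0,0,0,-0.63],[0.5,0,0,0,-0.64]]
  ]
}}

```text
clock: 4.32
tool_pos: [0.5393, 0.2398, 0.0872]
tool_rot: [0.0, 0.322, 0.947, 0.001]
ft_force: [1.0, 14.1, -2.2]
finger_gap: 0.0545
finger_force: 15.0
```

```bash
python3 - <<'E'
from h import *
c=grab("wrist"); pickle.dump(c,open("w2.pkl","wb")); o=r.get_obs(); print(o["ft_force"],o["moment"],o["tool_pos"],o["tool_rot"])
K=c[2];p=np.linalg.inv(c[4])@np.array([.5386,.2384,.108,1]); uv=cv2.projectPoints(p[:3].reshape(1,1,3),np.zeros(3),np.zeros(3),K,c[3])[0].ravel(); print(uv)
u,v=uv.astype(int); save(cv2.resize(c[0][max(v-60,0):v+60,u-60:u+60],None,fx=5,fy=5,interpolation=cv2.INTER_CUBIC),"g2.png")
E
```

```text
[ 1.17359131 13.699927   -1.15927378] [ 3.13810535 -0.32253317  0.00369438] [0.53932046 0.23983061 0.08717375] [2.66766985e-04 3.20141917e-01 9.47368643e-01 1.31773805e-03]
[253.01088319 252.37128212]
```

View pics/g2.png

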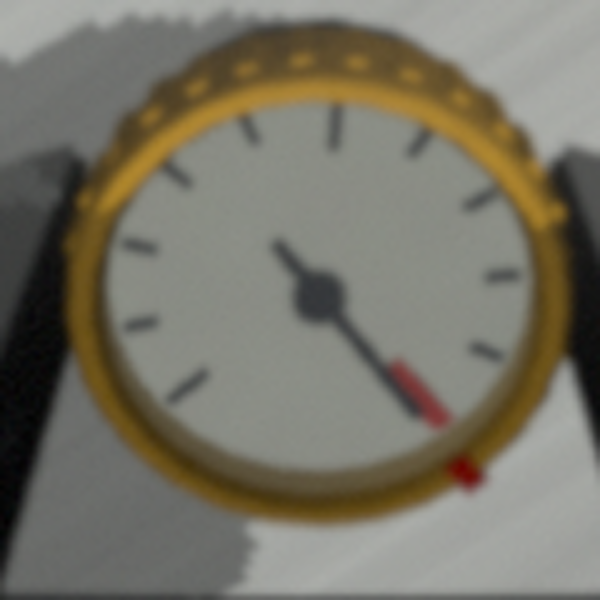

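The needle and red mark are nearly aligned in this view: tip at crop (415,412), red line from (395,365) to (445,422). Some of the gap is parallax, so I'll compare the line directions in world coordinates.

```bash
cat >> h.py <<'E'
def lines(c,cw,zd=.101,zn=.104):
    hsv=cv2.cvtColor(c[0],cv2.COLOR_RGB2HSV); img=c[0].astype(float); vv,uu=np.mgrid[:384,:512]
    uv=np.c_[uu.ravel(),vv.ravel()]; out={}
    for n,z,lo,hi in (("red",zd,.006,.0195),("needle",zn,.0,.0165)):
        P=ray(c,uv,z).reshape(384,512,3)[...,:2]; rr=np.hypot(*(P-cw[:2]).transpose(2,0,1))
        rd=img[...,0]-np.maximum(img[...,1],img[...,2])
        m=(rr>lo)&(rr<hi)&((rd>25) if n=="red" else ((img.max(-1)<100)&(rd<20)))
        if n=="red": m&=(np.abs(img[...,1]-img[...,2])<25)
        m=cv2.connectedComponentsWithStats(m.astype(np.uint8)); k=1+m[2][1:,4].argmax(); p=P[m[1]==k]
        vx,vy,x0,y0=cv2.fitLine(p.astype(np.float32),cv2.DIST_L2,0,1e-5,1e-5).ravel()
        a=np.degrees(np.arctan2(vy,vx)); a=(a+90)%180-90
        print(n,"n",len(p),"dir",a.round(2),"line pt",np.round([x0,y0],4),"perp off from cw", round(float((x0-cw[0])*-vy+(y0-cw[1])*vx),4))
E
python3 - <<'E'
from h import *
for f in("w1.pkl","w2.pkl"): lines(pickle.load(open(f,"rb")),np.array([.539,.2395]))
E
```

```text
red n 17 dir 58.72 line pt [0.5491 0.2527] perp off from cw -0.0018
needle n 35 dir 1.64 line pt [0.5403 0.2386] perp off from cw -0.001
red n 31 dir -2.2 line pt [0.5561 0.2399] perp off from cw 0.001
needle n 168 dir -1.01 line pt [0.5427 0.2391] perp off from cw -0.0003
```

{"op": "play_rows", "data": {
  "targets": [
    [[1,0,0,0,0],[1,0,0,0,0],[1,0,0,0,0],[1,0,0,0,0],[1,0,0,0,0],[1,0,0,0,0],[1,0,0,0.1,0],[1,0,0,0.2,0],[1,0,0,0.3,0],[1,0,0,0.3,0]]
  ]
}}

```text
clock: 5.2
tool_pos: [0.5404, 0.2377, 0.1345]
tool_rot: [0.001, 0.319, 0.948, 0.001]
ft_force: [-0.2, 0.5, 0.8]
finger_gap: 0.094
finger_force: 0.0
```

{"op": "play_rows", "data": {
  "targets": [
    [[1,0,0.01,0,0.07],[1,0,0.01,0,0.14],[1,0,0.01,0,0.21],[1,0,0.01,0,0.28],[1,0,0.01,0,0.35],[1,0,0.01,0,0.42],[1,0,0.01,0,0.42],[1,0,0.01,0,0.42],[1,0,0.01,0,0.42],[1,0,0.01,0,0.42]]
  ]
}}

```text
clock: 6.03
tool_pos: [0.539, 0.2389, 0.1317]
tool_rot: [-0.0, -0.004, 1.0, -0.0]
ft_force: [-0.2, 0.1, -0.2]
finger_gap: 0.0941
finger_force: 0.0
```

```bash
python3 - <<'E'
from h import *
c=grab("wrist"); pickle.dump(c,open("w3.pkl","wb")); o=r.get_obs(); print(o["ft_force"],o["tool_pos"],o["tool_rot"],c[4][:3,3])
lines(c,np.array([.539,.2395])); g=gauge(c,cv2.projectPoints((np.linalg.inv(c[4])@np.array([.539,.2395,.108,1]))[:3].reshape(1,1,3),np.zeros(3),np.zeros(3),c[2],c[3])[0].ravel(),65)
K=c[2];p=np.linalg.inv(c[4])@np.array([.539,.2395,.108,1]); uv=cv2.projectPoints(p[:3].reshape(1,1,3),np.zeros(3),np.zeros(3),K,c[3])[0].ravel(); print(uv)
u,v=uv.astype(int); save(cv2.resize(c[0][max(v-60,0):v+60,u-60:u+60],None,fx=5,fy=5,interpolation=cv2.INTER_CUBIC),"g3.png")
E
```

```text
[ 0.23140471  0.47504545 -0.44814768] [0.53906172 0.23892621 0.13180298] [-1.42000235e-05 -3.98840330e-03  9.99992041e-01 -1.02557223e-04] [0.45986738 0.23834888 0.30986161]
red n 12 dir 0.51 line pt [0.5562 0.2398] perp off from cw 0.0001
needle n 102 dir -0.96 line pt [0.5429 0.2385] perp off from cw -0.0009
ell ((255.72108459472656, 219.28866577148438), (79.74360656738281, 81.21268463134766), 111.17723083496094) centre [0.5377 0.2384 0.108 ] nred 16 red ang 2.2 r 0.0283
[257.3090801  221.12069895]
```

View pics/g3.png

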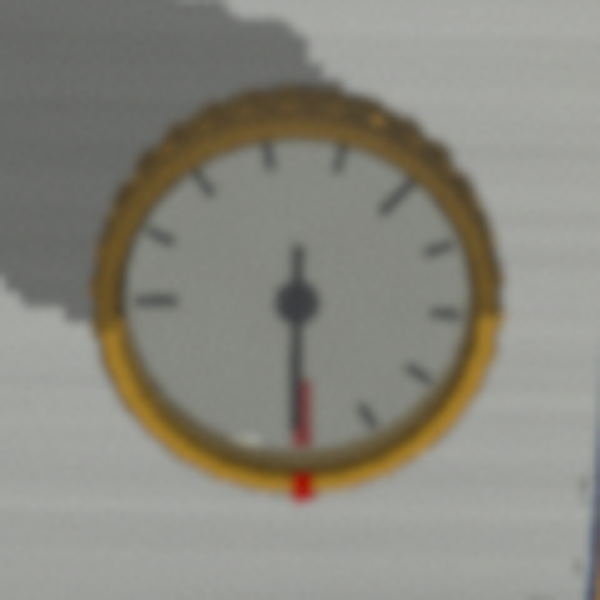

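Residual is about +2° (rim dot at crop (304,486) against hub (297,302)). I'll regrip and trim by about −2.2°.

{"op": "play_rows", "data": {
  "targets": [
    [[1,0,0.01,0,0],[1,0,0.01,-0.1,0],[1,0,0.01,-0.2,0],[1,0,0.01,-0.3,0],[1,0,0.01,-0.3,0],[1,0,0.01,-0.3,0],[0.5,0,0.01,-0.3,0],[0.5,0,0.01,-0.3,0],[0.5,0,0.01,-0.3,0],[0.5,0,0.01,-0.3,0]]
  ]
}}

```text
clock: 6.92
tool_pos: [0.5394, 0.2406, 0.0875]
tool_rot: [0.0, -0.005, 1.0, 0.0]
ft_force: [-0.7, -0.7, -0.3]
finger_gap: 0.0705
finger_force: 0.0
```

{"op": "play_rows", "data": {
  "targets": [
    [[0.5,0,0,0,0],[0.5,0,0,0,0],[0.5,0,0,0,0],[0.5,0,0,0,0],[0.5,0,0,0,-0.01],[0.5,0,0,0,-0.02],[0.5,0,0,0,-0.025],[0.5,0,0,0,-0.025],[0.5,0,0,0,-0.025],[0.5,0,0,0,-0.025]]
  ]
}}

```text
clock: 7.75
tool_pos: [0.5392, 0.2389, 0.087]
tool_rot: [-0.0, 0.015, 1.0, -0.001]
ft_force: [-1.7, -7.1, 4.4]
finger_gap: 0.0549
finger_force: 15.0
```

{"op": "play_rows", "data": {
  "targets": [
    [[1,0,0,0,0],[1,0,0,0,0],[1,0,0,0,0],[1,0,0,0,0],[1,0,0,0,0],[1,0,0,0.1,0],[1,0,0,0.2,0],[1,0,0,0.3,0],[1,0,0,0.3,0],[1,0,0,0.3,0]]
  ]
}}

```text
clock: 8.58
tool_pos: [0.5394, 0.2407, 0.1323]
tool_rot: [0.001, 0.015, 1.0, 0.0]
ft_force: [-0.5, -0.5, -0.5]
finger_gap: 0.0945
finger_force: 0.0
```

```bash
python3 - <<'E'
from h import *
c=grab("wrist"); pickle.dump(c,open("w4.pkl","wb")); o=r.get_obs(); print(o["ft_force"],o["tool_pos"],o["tool_rot"],c[4][:3,3])
def pr(X): return cv2.projectPoints((np.linalg.inv(c[4])@np.append(X,1))[:3].reshape(1,1,3),np.zeros(3),np.zeros(3),c[2],c[3])[0].ravel()
uv=pr([.538,.239,.108])
lines(c,np.array([.539,.239])); g=gauge(c,uv,65)
u,v=uv.astype(int); save(cv2.resize(c[0][max(v-60,0):v+60,u-60:u+60],None,fx=5,fy=5,interpolation=cv2.INTER_CUBIC),"g4.png")
E
```

```text
[ 0.25171281  0.83826277 -0.44653774] [0.53892735 0.24042101 0.13155085] [-4.99786027e-05  1.45679289e-02  9.99893880e-01 -2.99807161e-05] [0.45999997 0.2428798  0.31034801]Traceback (most recent call last):
  File "<stdin>", line 5, in <module>
  File "h.py", line 56, in lines
    m=cv2.connectedComponentsWithStats(m.astype(np.uint8)); k=1+m[2][1:,4].argmax(); p=P[m[1]==k]
                                                                ~~~~~~~~~~~~~~~~~^^
ValueError: attempt to get argmax of an empty sequence
```

The red line is now completely hidden under the needle. I'm checking with the rim dot numerically while moving to the cradle.

```bash
python3 - <<'E'
from h import *
for f in("w3.pkl","w4.pkl"):
    c=pickle.load(open(f,"rb")); img=c[0].astype(float); hsv=cv2.cvtColor(c[0],cv2.COLOR_RGB2HSV); vv,uu=np.mgrid[:384,:512]
    p=(np.linalg.inv(c[4])@np.array([.538,.2386,.108,1]))[:3]; uv=cv2.projectPoints(p.reshape(1,1,3),np.zeros(3),np.zeros(3),c[2],c[3])[0].ravel()
    near=np.hypot(uu-uv[0],vv-uv[1])<50
    w=np.where(near,np.clip(img[...,0]-2.2*np.maximum(img[...,1],img[...,2])-5,0,None),0)
    dot=ray(c,[((w*uu).sum()/w.sum(),(w*vv).sum()/w.sum())],.108)[0]
    hub=(near&(img.max(-1)<70)&(np.hypot(uu-uv[0],vv-uv[1])<9)).astype(np.uint8)
    hub=cv2.erode(hub,np.ones((3,3)));M=cv2.moments(hub,True); hp=(M["m10"]/M["m00"],M["m01"]/M["m00"])
    h=ray(c,[hp],.104)[0]; d=dot-h; print(f,"dot",dot.round(4),(w>0).sum(),"hub",h.round(4),"ang",np.degrees(np.arctan2(d[1],d[0])).round(2))
u,v=uv.astype(int); save(cv2.resize(c[0][v-60:v+60,u-60:u+60],None,fx=5,fy=5,interpolation=cv2.INTER_CUBIC),"g4.png")
E
```

```text
w3.pkl dot [0.5657 0.2396 0.108 ] 13 hub [0.5406 0.2385 0.104 ] ang 2.33
w4.pkl dot [0.5656 0.2386 0.108 ] 15 hub [0.5403 0.2386 0.104 ] ang 0.14
```

{"op": "play_rows", "data": {
  "targets": [
    [[1,0,0,0.25,0],[1,0,0,0.5,0],[1,0,-0.2,0.65,0],[1,0,-0.4,0.65,0],[1,0,-0.6,0.65,0],[1,0,-0.8,0.65,0],[1,0,-0.93,0.65,0],[1,0,-0.93,0.65,0],[1,0,-0.93,0.65,0],[1,0,-0.93,0.65,0]]
  ]
}}

```text
clock: 9.47
tool_pos: [0.5389, 0.1017, 0.2287]
tool_rot: [-0.0, 0.014, 1.0, -0.0]
ft_force: [0.2, -0.2, -0.1]
finger_gap: 0.0942
finger_force: 0.0
```

View pics/g4.png

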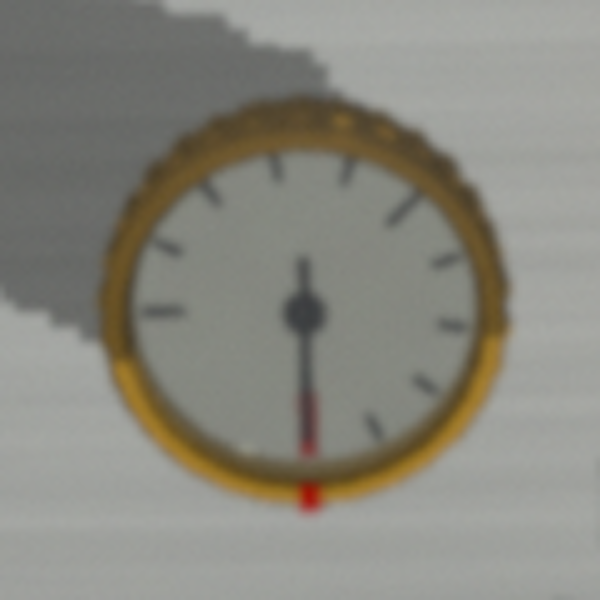

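```bash
python3 - <<'E'
from h import *
c=grab("wrist"); pickle.dump(c,open("w5.pkl","wb")); o=r.get_obs(); print(o["tool_pos"])
gasket(c,.099); X=cloud(c); m=((X[...,2]>.110)&(X[...,2]<.122)); m&=np.hypot(X[...,0]-.54,X[...,1]-.1)<.046
p=X[m]; cc=cv2.minEnclosingCircle(p[:,:2].astype(np.float32)); print(cc, p.mean(0), len(p))
E
```

```text
[0.53891551 0.10198397 0.22885649]
gasket ((254.5607147216797, 182.29713439941406), (47.50654220581055, 49.353824615478516), 22.993738174438477) [0.5398 0.0999 0.099 ]
((0.5406242609024048, 0.10179536044597626), 0.0373016819357872) [0.5415964  0.10173129 0.11445867] 1953
```

The needle now lies centred over the red line (dot angle 0.1°), so the bezel is done. The cradle centre is about (0.5397, 0.101). Next is the flask.

{"op": "play_rows", "data": {
  "targets": [
    [[1,-0.06,-0.2,0,-0.05],[1,-0.12,-0.4,0,-0.1],[1,-0.18,-0.6,0,-0.15],[1,-0.24,-0.8,0,-0.2],[1,-0.3,-1,0,-0.25],[1,-0.3,-1,0,-0.3],[1,-0.3,-1,0,-0.36],[1,-0.3,-1,0,-0.43],[1,-0.3,-1,0,-0.5],[1,-0.3,-1,0,-0.5]]
  ]
}}

```text
clock: 10.35
tool_pos: [0.4943, -0.0481, 0.2292]
tool_rot: [-0.0, 0.398, 0.917, -0.0]
ft_force: [0.1, -0.0, 0.2]
finger_gap: 0.094
finger_force: 0.0
```

{"op": "play_rows", "data": {
  "targets": [
    [[1,-0.06,-0.2,0,0],[1,-0.12,-0.4,0,0],[1,-0.18,-0.6,0,0],[1,-0.24,-0.8,0,0],[1,-0.3,-1,0,0],[1,-0.3,-1,0,0],[1,-0.3,-1,0,0],[1,-0.3,-1,0,0],[1,-0.3,-1,0,0],[1,-0.3,-1,0,0]]
  ]
}}

```text
clock: 11.18
tool_pos: [0.4496, -0.198, 0.2293]
tool_rot: [-0.0, 0.395, 0.919, 0.0]
ft_force: [0.3, 0.7, 0.5]
finger_gap: 0.094
finger_force: 0.0
```

{"op": "play_rows", "data": {
  "targets": [
    [[1,0,-0.2,-0.1,0],[1,0,-0.4,-0.2,0],[1,0,-0.6,-0.2,0],[1,0,-0.65,-0.2,0],[1,0,-0.65,-0.2,0],[1,0,-0.65,-0.2,0],[1,0,-0.65,-0.2,0],[1,0,-0.65,-0.2,0],[1,0,-0.65,-0.2,0],[1,0,-0.65,-0.2,0]]
  ]
}}

```text
clock: 12.02
tool_pos: [0.4494, -0.2959, 0.1996]
tool_rot: [0.0, 0.396, 0.918, 0.0]
ft_force: [-0.9, -0.1, -0.0]
finger_gap: 0.0939
finger_force: 0.0
```

```bash
python3 - <<'E'
from h import *
c=grab("wrist"); pickle.dump(c,open("w6.pkl","wb")); o=r.get_obs(); print(o["tool_pos"],o["joints"][6],o["clock"])
save(c[0],"w6.png"); X=cloud(c); m=((X[...,2]>.068)&(X[...,2]<.082))
n,l,s,ce=cv2.connectedComponentsWithStats(m.astype(np.uint8))
for k in range(1,n):
    if s[k,4]>150:
        ct=max(cv2.findContours((l==k).astype(np.uint8),0,1)[0],key=len); e=cv2.fitEllipse(cv2.convexHull(ct)); print(s[k],e,ray(c,[e[0]],.075),c[0][l==k].mean(0))
E
```

```text
[ 0.4493325  -0.29609472  0.1996054 ] 1.4513075035551586 12.0667
[ 358   59   51   55 1801] ((382.64569091796875, 86.05726623535156), (50.986263275146484, 54.29175567626953), 15.141525268554688) [[ 0.47056603 -0.15167489  0.075     ]] [57.23098279 47.03997779 38.59855636]
[ 127  129   53   53 1802] ((153.07321166992188, 154.88525390625), (51.47660446166992, 53.19342041015625), 133.62928771972656) [[ 0.36018571 -0.3431964   0.075     ]] [ 52.92008879  77.93007769 158.69866815]
[ 230  159   52   51 1725] ((255.6144561767578, 184.4237060546875), (50.94895553588867, 51.43442916870117), 76.11534118652344) [[ 0.45046741 -0.29763487  0.075     ]] [182.19246377 183.48753623 163.70666667]
[421 168  43  57 451] ((450.05218505859375, 196.99945068359375), (54.443302154541016, 62.55357360839844), 40.81888961791992) [[ 0.60141739 -0.17259796  0.075     ]] [70.06873614 68.52771619 63.61419069]
[ 174  221   42   48 1223] ((191.43360900878906, 244.68606567382812), (46.15620040893555, 47.958587646484375), 127.26641082763672) [[ 0.44660559 -0.38876514  0.075     ]] [ 28.37448896  60.0678659  130.23221586]
```

View pics/w6.png

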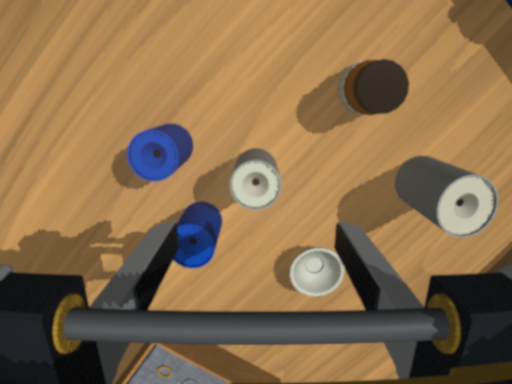

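The flask is at (256,184), between the fingers with nothing in the way: world (0.4505, −0.2976). Descending and gripping.

{"op": "play_rows", "data": {
  "targets": [
    [[1,0.007,-0.01,0,0],[1,0.007,-0.01,-0.2,0],[1,0.007,-0.01,-0.4,0],[1,0.007,-0.01,-0.55,0],[1,0.007,-0.01,-0.7,0],[1,0.007,-0.01,-0.8,0],[1,0.007,-0.01,-0.9,0],[1,0.007,-0.01,-1,0],[1,0.007,-0.01,-1,0],[1,0.007,-0.01,-1,0]]
  ]
}}

```text
clock: 12.9
tool_pos: [0.4499, -0.2981, 0.0493]
tool_rot: [-0.001, 0.396, 0.918, -0.0]
ft_force: [0.4, 0.9, 0.2]
finger_gap: 0.0944
finger_force: 0.0
```

{"op": "play_rows", "data": {
  "targets": [
    [[1,0,0,-0.05,0],[1,0,0,-0.09,0],[0.45,0,0,-0.09,0],[0.45,0,0,-0.09,0],[0.45,0,0,-0.09,0],[0.45,0,0,-0.09,0],[0.45,0,0,-0.09,0],[0.45,0,0,-0.09,0],[0.45,0,0,-0.09,0],[0.45,0,0,-0.09,0]]
  ],
  "force": 20
}}

```text
clock: 13.73
tool_pos: [0.4503, -0.2981, 0.036]
tool_rot: [0.0, 0.396, 0.918, -0.0]
ft_force: [1.5, 0.3, 1.8]
finger_gap: 0.0499
finger_force: 20.0
```

{"op": "play_rows", "data": {
  "targets": [
    [[0.4,0,0,0,0],[0.4,0,0,0,0],[0.4,0,0,0,0],[0.4,0,0,0,0],[0.4,0,0,0,0],[0.4,0,0,0,0],[0.4,0,0,0,0],[0.4,0,0,0,0],[0.4,0,0,0,0],[0.4,0,0,0,0]]
  ],
  "force": 60
}}

```text
clock: 14.57
tool_pos: [0.4503, -0.2981, 0.036]
tool_rot: [0.0, 0.396, 0.918, -0.0]
ft_force: [0.8, 1.5, 6.3]
finger_gap: 0.0493
finger_force: 60.0
```

{"op": "play_rows", "data": {
  "targets": [
    [[0.4,0,0,0.15,0],[0.4,0,0,0.3,0],[0.4,0,0,0.5,0],[0.4,0,0,0.7,0],[0.4,0,0,0.85,0],[0.4,0,0,1,0],[0.4,0,0,1,0],[0.4,0,0,1,0],[0.4,0,0,1,0],[0.4,0,0,1,0]]
  ]
}}

```text
clock: 15.4
tool_pos: [0.4494, -0.2977, 0.1844]
tool_rot: [-0.001, 0.396, 0.918, -0.0]
ft_force: [-1.1, 0.4, -4.6]
finger_gap: 0.0493
finger_force: 60.0
```

{"op": "play_rows", "data": {
  "targets": [
    [[0.4,0.03,0.14,0.05,0],[0.4,0.06,0.28,0.1,0],[0.4,0.1,0.42,0.1,0],[0.4,0.13,0.56,0.1,0],[0.4,0.16,0.7,0.1,0],[0.4,0.19,0.84,0.1,0],[0.4,0.22,1,0.1,0],[0.4,0.22,1,0.1,0],[0.4,0.22,1,0.1,0],[0.4,0.22,1,0.1,0]]
  ]
}}

```text
clock: 16.23
tool_pos: [0.4827, -0.1485, 0.2002]
tool_rot: [-0.001, 0.396, 0.918, -0.0]
ft_force: [-0.0, 0.4, -5.0]
finger_gap: 0.0495
finger_force: 60.0
```

{"op": "play_rows", "data": {
  "targets": [
    [[0.4,0.03,0.14,0,0],[0.4,0.06,0.28,0,0],[0.4,0.1,0.42,0,0],[0.4,0.13,0.56,0,0],[0.4,0.16,0.7,0,0],[0.4,0.19,0.84,0,0],[0.4,0.22,1,0,0],[0.4,0.22,1,0,0],[0.4,0.22,1,0,0],[0.4,0.22,1,0,0]]
  ]
}}

```text
clock: 17.07
tool_pos: [0.516, 0.0006, 0.2006]
tool_rot: [-0.0, 0.397, 0.918, -0.0]
ft_force: [0.7, 0.1, -5.5]
finger_gap: 0.0494
finger_force: 60.0
```

{"op": "play_rows", "data": {
  "targets": [
    [[0.4,0.03,0.14,0,0],[0.4,0.06,0.28,0,0],[0.4,0.1,0.42,0,0],[0.4,0.13,0.54,0,0],[0.4,0.155,0.66,0,0],[0.4,0.155,0.66,0,0],[0.4,0.155,0.66,0,0],[0.4,0.155,0.66,0,0],[0.4,0.155,0.66,0,0],[0.4,0.155,0.66,0,0]]
  ]
}}

```text
clock: 17.9
tool_pos: [0.5394, 0.0997, 0.201]
tool_rot: [0.0, 0.397, 0.918, -0.0]
ft_force: [0.2, 0.2, -4.5]
finger_gap: 0.0492
finger_force: 60.0
```

```bash
python3 - <<'E'
from h import *
c=grab("wrist"); pickle.dump(c,open("w7.pkl","wb")); o=r.get_obs(); print(o["tool_pos"],o["tool_rot"],o["ft_force"],o["finger_gap"],o["clock"])
save(c[0],"w7.png"); X=cloud(c)
zt=o["tool_pos"][2]+.039
m=(abs(X[...,2]-zt)<.008)&(np.hypot(X[...,0]-.54,X[...,1]-.1)<.04)
ct=max(cv2.findContours(m.astype(np.uint8),0,1)[0],key=len); e=cv2.fitEllipse(cv2.convexHull(ct)); print(e,ray(c,[e[0]],zt))
s=grab("scene"); save(cv2.resize(s[0][100:260,230:430],None,fx=4,fy=3.75,interpolation=cv2.INTER_CUBIC),"s7.png")
E
```

```text
[0.53945625 0.09999561 0.20103209] [ 9.21540624e-05  3.96718003e-01  9.17940530e-01 -2.48805435e-05] [ 0.06679828  0.2354101  -5.0796243 ] 0.04927545516406709 17.95
((256.1318054199219, 263.539306640625), (92.14801025390625, 160.0048828125), 89.67239379882812) [[0.53746871 0.10208936 0.24003209]]
```

View pics/s7.png

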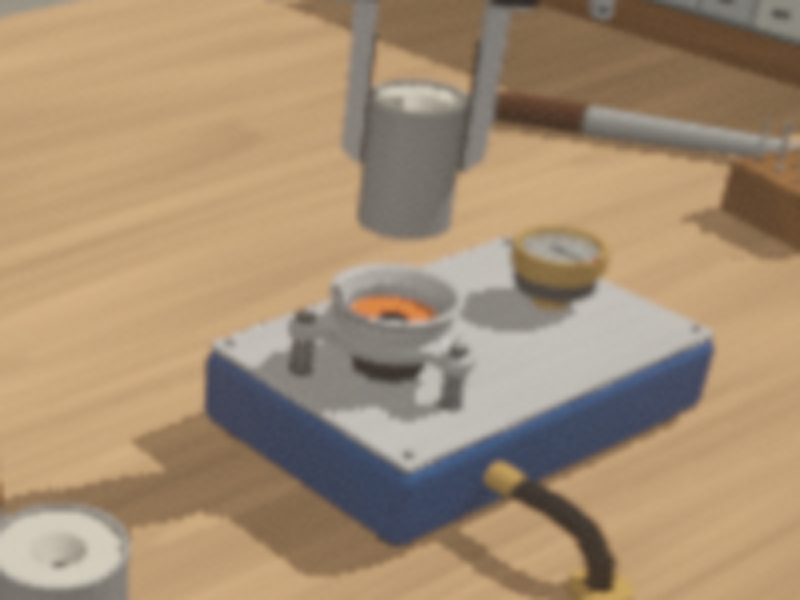

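The flask hangs upright about 65 mm above the cradle, at crop (405,210), aligned with it. Lowering gently.

{"op": "play_rows", "data": {
  "targets": [
    [[0.4,0,0.007,-0.1,0],[0.4,0,0.007,-0.2,0],[0.4,0,0.007,-0.27,0],[0.4,0,0.007,-0.31,0],[0.4,0,0.007,-0.34,0],[0.4,0,0.007,-0.36,0],[0.4,0,0.007,-0.38,0],[0.4,0,0.007,-0.39,0],[0.4,0,0.007,-0.4,0],[0.4,0,0.007,-0.4,0]]
  ]
}}

```text
clock: 18.83
tool_pos: [0.5395, 0.102, 0.1409]
tool_rot: [0.0, 0.396, 0.918, 0.0]
ft_force: [-0.0, -0.5, -4.7]
finger_gap: 0.0492
finger_force: 60.0
```

{"op": "play_rows", "data": {
  "targets": [
    [[0.4,0,0,-0.01,0],[0.4,0,0,-0.02,0],[0.4,0,0,-0.03,0],[0.4,0,0,-0.04,0],[0.4,0,0,-0.05,0],[0.4,0,0,-0.06,0],[0.4,0,0,-0.07,0],[0.4,0,0,-0.08,0],[0.4,0,0,-0.08,0],[0.4,0,0,-0.08,0]]
  ]
}}

```text
clock: 19.67
tool_pos: [0.5395, 0.1019, 0.1291]
tool_rot: [0.0, 0.396, 0.918, 0.0]
ft_force: [-4.0, -0.4, 6.1]
finger_gap: 0.0493
finger_force: 60.0
```

{"op": "play_rows", "data": {
  "targets": [
    [[0.4,0,0,-0.007,0],[0.4,0,0,-0.013,0],[0.4,0,0,-0.02,0],[0.4,0,0,-0.027,0],[0.4,0,0,-0.033,0],[0.4,0,0,-0.04,0],[0.4,0,0,-0.04,0],[0.4,0,0,-0.04,0],[0.4,0,0,-0.04,0],[0.4,0,0,-0.04,0]]
  ]
}}

```text
clock: 20.5
tool_pos: [0.5395, 0.1019, 0.1235]
tool_rot: [0.0, 0.396, 0.918, 0.0]
ft_force: [-4.6, -0.9, 11.2]
finger_gap: 0.0492
finger_force: 60.0
```

{"op": "play_rows", "data": {
  "targets": [
    [[0.4,0,0,-0.004,0],[0.4,0,0,-0.008,0],[0.4,0,0,-0.012,0],[0.4,0,0,-0.016,0],[0.4,0,0,-0.02,0],[0.4,0,0,-0.02,0],[0.4,0,0,-0.02,0],[0.4,0,0,-0.02,0],[0.4,0,0,-0.02,0],[0.4,0,0,-0.02,0]]
  ]
}}

```text
clock: 21.33
tool_pos: [0.5398, 0.1019, 0.1227]
tool_rot: [0.0, 0.396, 0.918, 0.001]
ft_force: [-22.3, -4.4, 55.6]
finger_gap: 0.0493
finger_force: 60.0
```

The hard stop is reached: force jumped to 56 N at TCP 0.1227. I'm easing off slightly while staying on the stop.

{"op": "play_rows", "data": {
  "targets": [
    [[0.4,0,0,0.003,0],[0.4,0,0,0.006,0],[0.4,0,0,0.008,0],[0.4,0,0,0.008,0],[0.4,0,0,0.008,0],[0.4,0,0,0.008,0],[0.4,0,0,0.008,0],[0.4,0,0,0.008,0],[0.4,0,0,0.008,0],[0.4,0,0,0.008,0]]
  ]
}}

```text
clock: 22.17
tool_pos: [0.5397, 0.1019, 0.1229]
tool_rot: [0.0, 0.396, 0.918, 0.0]
ft_force: [-14.7, -2.9, 34.6]
finger_gap: 0.0495
finger_force: 60.0
```

```bash
python3 - <<'E'
from h import *
s=grab("scene"); save(cv2.resize(s[0][100:260,230:430],None,fx=4,fy=3.75,interpolation=cv2.INTER_CUBIC),"s8.png")
o=r.get_obs(); print(o["tool_pos"],o["ft_force"])
E
```

```text
[0.53967375 0.10188728 0.12284605] [-14.26855078  -3.11588813  34.24666802]
```

View pics/s8.png

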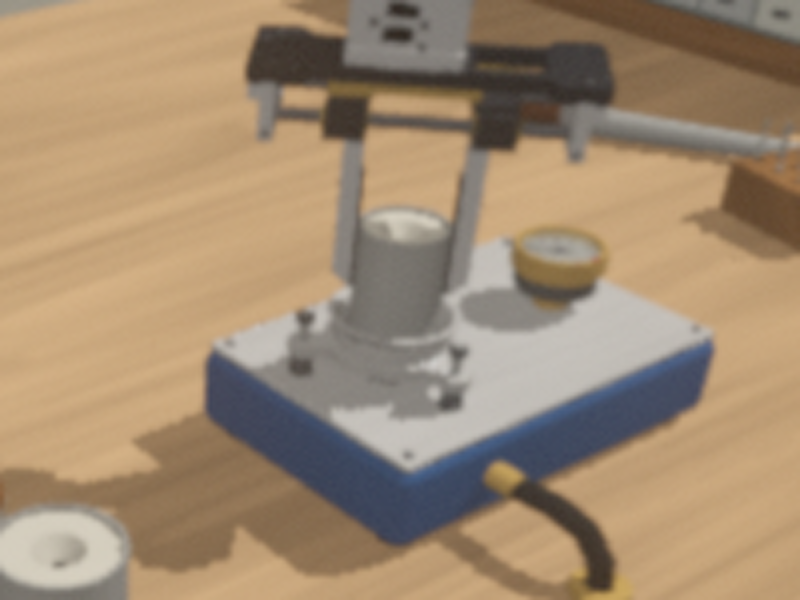

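The flask stands upright in the cradle at crop (400,270). The ring is down on its guide pins, and 34 N presses against the stop. Handing in.

```bash
python3 -c "
from cell import r
print(r.sign_off())"
```

```text
the job is handed in; nothing more can be done
None
```

I set the gauge's red zero mark under the needle (to about 0.1°, measured before pressing), then stood the small flask upright in the cradle and handed in holding it on the bottom stop with about 34 N; the large flask, flux jar and melting dish were not touched.

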